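# Shut and lock the mill's access cover

## Task

The access cover of the bench mill's drive housing has been left ajar: push it fully shut with your fingertips, then set a fingertip in the slot of the round quarter-turn fastener and turn it clockwise to its stop, so that the yellow mark comes round from the red dot to the green dot and the cover is locked. Only push, do not grip or lift anything; leave the cover shut and every other thing where it stands, and come clear.

Things in the scene. Friction and masses are not known exactly. Their poses are not given: they have to be found in the camera images.
- case: Low bright-metal drive housing of a bench mill, 220 (x) x 280 (y) x 100 mm high, on four feet, fixed. Origin: centre of its underside, on the table. Its x axis points from its front (louvres, robot side) to its back (hinge), y to its left, z up. It stands turned up to 24 degrees either way.
- cover (a joint): Hinge of the flat steel cover (226 x 286 mm) on the housing, rad: 0 = fully shut (level, top face 104 mm above the table), growing as the front edge rises. Hinge line: along the housing's y, 110 mm behind its centre, 100 mm up. Stiff (friction 1.2 N m): it stays where left and takes some 2 to 6 N pressed down near the front edge. Starts ajar at 0.22 to 0.45.
- cover_pad (a point): Centre of the top of a black ribbed rubber press pad (36 x 56 mm) at the cover's front left corner, 190 mm in front of the hinge line and 98 mm left of the middle, 108 mm above the table when shut. Axes: the cover's, x back, y left, z out of it. A place to press; any part of the cover near the front does as well.
- fastener (a joint): Quarter-turn cam fastener in the cover, rad: 0 = open (yellow mark right, at the red dot), 1.571 = locked, hard stop (yellow mark to the front, at the green dot). Grows clockwise from above; starts at 0 to 0.3; stays where left; needs 0.1 N m. Its tongue below slips under a strike only when the cover is fully shut (below about 0.02 rad ajar); else it jams on it or passes above.
- fastener_slot (a point): On the fastener's axis at the floor of its slot, mid-width of the cover, 140 mm in front of the hinge line, 110 mm above the table when shut. Steel disc 110 mm across with two black bowed ridges 18 mm high; the slot between them, 40 mm wide, open above and at both ends, crosses the disc. x: along the slot to the yellow mark, z: out of the cover. Push with the tip 35 mm off the axis, along an arc.
- stamp: Wooden stamp with a knob grip, 36 x 36 x 74 mm, loose beside the housing on its left. Origin: centre of its underside. Leave it alone.
- red_jar: Small jar with a red lid, 53 mm across, 56 mm high, loose beside the housing on its right. Origin: centre of its underside. Leave it alone.
- spice_jar: White spice jar with a dark top, 41 mm across, 96 mm high, loose on the right. Origin: centre of its underside. Leave it alone.
- timer: Round wind-up kitchen timer with a teal dial, 72 mm across, 48 mm high, loose on the left. Origin: centre of its underside. Leave it alone.
- rice_cake: White rice cake with a pink top, 51 x 52 x 35 mm, loose on the right. Origin: centre of its underside. Leave it alone.
- cutter: Round metal pastry cutter, 64 mm across, 36 mm high, loose on the left. Origin: centre of its underside. Leave it alone.

How it is judged:
By the outcome, as a careful person would: the job done as asked, in the order asked, and still so for the second after the job is handed in, with the robot touching nothing.
It also fails if it takes over 48 s, if anything falls off the work surface, if the arm or the gripper's body presses on something with over 40 N, if the wrist force passes 120 N, or if a joint passes its speed limit or range.

## Robot

A 6-joint arm with a two-finger parallel gripper is mounted at the origin on a cart in front of the work surface, level with it; the furniture and walls round the work are solid. World frame = base frame: x ahead of the robot, y to its left, z up, the work surface at z = 0. Lengths are in m, angles in degrees, forces in N, time in s.
With the tool pointing down it reaches from about 0.3 to 0.75 m from the base axis. Payload 8.5 kg.
Tool frame: the origin (TCP) lies at the very end of the fingers, on their centre line; the grasp point (between the pads) lies 19 mm behind it; z points along the fingers, y is the direction in which the jaws open and shut (so a half turn about z gives the same grasp; the last joint's range is limited). The gripper opens to 85 mm and grips with 20 to 120 N. Pads are 22 mm wide; open, the fingers measure 114 mm over their backs; the gripper's body (76 mm by 85 mm) begins 54 mm behind the grasp point. The pads swing forward as they close: fully open they stand 13 mm farther back than shut.
Start: joints at [60.086, 21.807, 74.336, -0, 83.858, -12.336], TCP at [0.166, 0.524, 0.196] pointing down, gripper open.
Joint ranges: [-178.18, 178.18], [-50.72, 133.34], [12.68, 142.11], [-81.47, 261.47], [9.98, 163.14], [-165.26, 165.26]. Speed limits (degrees/s): [136.94, 136.94, 180, 180, 180, 180].

## Interface

Orientations are given as a 3x3 rotation matrix whose columns are the frame's x, y, z axes.
In Python, from rig import env, vision, close_job, spotter gives the robot as it stands. The module is installed in compiled form; this text tells all that it offers.
- The arm moves only by the tool jog_arm, never from a script. Its argument "plan" is a list that holds one entry, the list of rows, each a list of 6 numbers: the shift along the tool's x, y, z in units of 40 mm (1.0 is 40 mm), then the turn, a rotation vector about the tool's x, y, z in units of 0.15 rad (1.0 is 0.15 rad). A call has 1 to 10 rows; each row shifts and turns the commanded pose from where the row before left it, along the tool's axes as they then stand; what a row does not reach is not made up. A row lasts 1/10 s, in which the tool goes at most 50 mm and 8.59 degrees, less where a joint would pass 70% of its speed; a pose out of reach is approached as far as the arm can. A call with a number of a shift or a turn outside -1 to 1 is refused whole. A call with a gripper value outside its range is refused whole. "grip" is the opening, from -1 (shut) to 1 (fully open), set as the call begins (left out, the last holds). The fingers move at their own pace and stop on an object; "squeeze" is the grip in N (left out, the last holds). Time passes only in rows, so rows that do not move let the fingers close. It gives the time, the measured TCP pose, the force and the opening at its end, in the units of the state.
- env.observe(): the state, without advancing time (a new reading comes with each control period).
- vision.get_image(name): name is "scene" or "top"; returns (picture, depth): 384x512x3 uint8, red, green, blue; 384x512 float32, m along the optical axis (not along the pixel's ray), 0 where there is no reading.
- vision.camera_info(name): a dict with "fx", "fy", "cx", "cy" (pixels), "rvec" (rotation vector, rad) and "tvec" (3), from world to camera coordinates, as OpenCV has them. Camera axes: x right, y down, z forward; pixel columns grow to the right and rows downward; lengths in m; the calibration is good to about 2 mm. A picture is of the moment at which its call begins. camera_info takes no time and is no camera call.
- close_job(): hands the job in, once; it reports no verdict.
Trained networks look in the newest picture that a camera, given by its name, has taken for a name from the list of things; names that differ only in an ending like _2 or _b are one class to them, and where a whole thing is asked for, a point or a joint stands for the part that bears it (a point fixed in the world has none). Each returns a list of dicts, best first, with "score" (0 to 1); they miss things now and then, are a little off and sometimes report something else, mostly with a low value. They report only what shows in the picture. A call takes as long as a camera call.
- spotter.trace(camera, query): "pixels" (384x512 bool, what is visible of it) and "rect" ([left, top, right, bottom] in pixels, round what is visible of it).
The state is a dict: "time_s": time; "q": joint angles; "qvel": joint speeds; "joint_efforts": joint torques, N m; "position": TCP position; "tool_rot": TCP orientation; "ft_force": force on the tool from outside, world axes, zero at the start; "wrist_torque": the same for the moment, N m; "grip_width": finger opening in m.
Only numpy, scipy, OpenCV 4.12 (cv2) and the standard library are available. Lean on these libraries where they do the work, as an engineer would, in place of code of your own. Each camera call takes 0.05 s, during which the arm holds its last target.

## Working session

There is one attempt and no reset: what is moved stays moved. The work goes in short steps, Python scripts to look and compute and a tool call to move; the robot and the scene stay as the last step left them, time stands still between calls to the robot, and variables do not carry over. Pictures are saved under pics/ and viewed, and the job is handed in when it is done.

Besides the shell and the picture viewer there is one more tool, called after "Request:" as name(argument=value, ...) on one line, values as JSON. jog_arm: Moves the arm, as the interface text tells. Its arguments: {"type":"object","properties":{"plan":{"type":"array"},"grip":{"type":"number"},"squeeze":{"type":"number"}},"required":["plan"]}

```bash
mkdir -p pics; cat > h.py <<'E'
import numpy as np, cv2
from rig import env, vision, close_job, spotter
def cam(n):
    c=vision.camera_info(n); R=cv2.Rodrigues(np.array(c['rvec'],float))[0]; return c,R,np.array(c['tvec'],float).ravel()
def unproj(n,u,v,d):
    c,R,t=cam(n); u=np.asarray(u,float);v=np.asarray(v,float);d=np.asarray(d,float)
    P=np.stack([(u-c['cx'])/c['fx']*d,(v-c['cy'])/c['fy']*d,d],-1); return (P-t)@R
def proj(n,P):
    c,R,t=cam(n); p=np.atleast_2d(P)@R.T+t; return np.stack([p[:,0]/p[:,2]*c['fx']+c['cx'],p[:,1]/p[:,2]*c['fy']+c['cy']],-1)
def snap(n,f):
    im,d=vision.get_image(n); cv2.imwrite(f'pics/{f}.png',im[:,:,::-1]); np.savez(f'pics/{f}.npz',im=im,d=d); return im,d
E
python3 - <<'E'
from h import *
print(env.observe())
for n in('scene','top'):
    im,d=snap(n,n+'0'); c,R,t=cam(n); print(n,c,-R.T@t)
    for q in('cover','cover_pad','fastener','case'):
        r=spotter.trace(n,q); print(q,[(round(x['score'],2),x['rect'],int(x['pixels'].sum())) for x in r][:3])
E
```

```text
{'time_s': 0.0, 'q': array([ 6.00859370e+01,  2.18409074e+01,  7.43851041e+01, -1.17064062e-03,
        8.38577743e+01, -1.23355568e+01]), 'qvel': array([-0.00076929,  0.00146435,  0.01799783,  0.08155938, -0.07632263,
        0.05098039]), 'joint_efforts': array([ 6.34804364e-04, -4.48463702e+01, -2.31268251e+01, -9.45565375e-05,
        4.87824276e-03, -8.55770196e-06]), 'position': array([0.16593661, 0.52400922, 0.19571053]), 'tool_rot': array([[-9.53304592e-01,  3.02009684e-01, -7.11661125e-04],
       [ 3.02010381e-01,  9.53303780e-01, -1.27764834e-03],
       [ 2.92567070e-04, -1.43291707e-03, -9.99998931e-01]]), 'ft_force': array([ 0.49005934, -0.86622771, -0.14555872]), 'wrist_torque': array([ 0.01840145,  0.01928379, -0.04702033]), 'grip_width': 0.08535955498929529}
scene {'fx': 375.45288104453874, 'fy': 375.45288104453874, 'cx': 256.0813370592962, 'cy': 193.3898336871919, 'rvec': array([ 0.75244921, -2.310027  ,  1.46298594]), 'tvec': array([0.48694175, 0.25430194, 0.87657324])} [0.01607543 0.8436853  0.5984138 ]
cover [(0.97, [230.3, 165.5, 283.3, 200.6], 869)]
cover_pad [(0.86, [229.4, 161.8, 282.6, 203.9], 964)]
fastener [(0.68, [266.3, 163.6, 280.0, 177.8], 103)]
case [(0.78, [231.4, 161.2, 282.0, 236.6], 2494), (0.22, [267.9, 164.6, 281.0, 180.4], 109)]
top {'fx': 441.68214210019613, 'fy': 441.68214210019613, 'cx': 247.75873893878602, 'cy': 195.06851250089568, 'rvec': array([ 2.12588927, -2.18913558,  0.12086983]), 'tvec': array([0.0140361 , 0.59554924, 1.41179079])} [ 0.42528605 -0.00969006  1.47209614]
cover [(0.73, [220.9, 153.8, 329.8, 247.3], 6487), (0.7, [206.7, 201.9, 219.4, 214.6], 111), (0.35, [257.4, 184.7, 292.7, 220.3], 1069)]
cover_pad []
fastener [(0.97, [257.5, 185.5, 295.7, 221.4], 1038), (0.61, [221.5, 152.3, 327.5, 249.0], 6896)]
case [(0.61, [223.8, 154.3, 329.8, 246.9], 7024), (0.41, [255.1, 186.2, 295.0, 220.8], 1036)]
```

View pics/scene0.png

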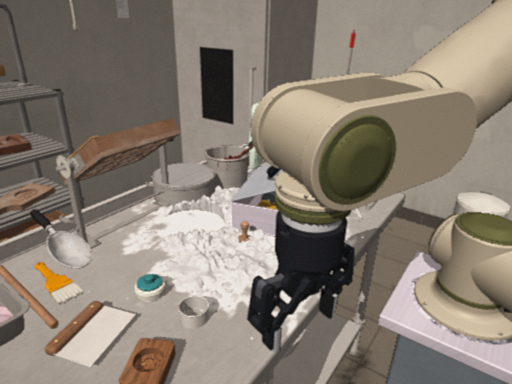

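View pics/top0.png

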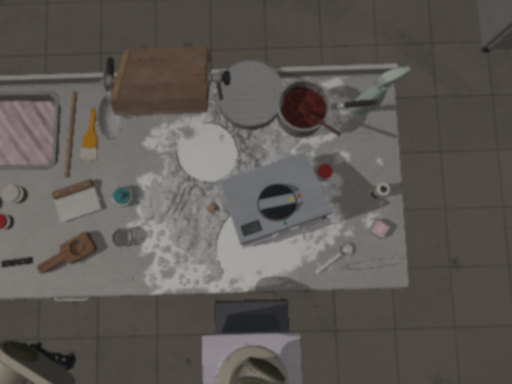

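```bash
python3 - <<'E'
from h import *
z=np.load('pics/top0.npz'); im,d=z['im'],z['d']
cv2.imwrite('pics/top0z.png',cv2.resize(im[130:270,190:350,::-1],None,fx=5,fy=4.2,interpolation=cv2.INTER_CUBIC)[:600,:800])
r=spotter.trace('top','cover')
m=r[0]['pixels']; v,u=np.nonzero(m&(d>0)); P=unproj('top',u,v,d[v,u])
print(P.min(0),P.max(0))
# plane ransac
rng=np.random.default_rng(0);best=None
for i in range(500):
    a=P[rng.choice(len(P),3,False)]; n=np.cross(a[1]-a[0],a[2]-a[0]); 
    if np.linalg.norm(n)<1e-6: continue
    n/=np.linalg.norm(n); k=abs((P-a[0])@n)<.003
    if best is None or k.sum()>best.sum(): best=k
Q=P[best]; c=Q.mean(0); n=np.linalg.svd(Q-c,full_matrices=False)[2][2]; n*=np.sign(n[2])
print(best.sum(),len(P),c,n,'tilt',np.arccos(n[2]),'dir',np.degrees(np.arctan2(n[1],n[0])))
k=abs((P-c)@n)<.006
rect=cv2.minAreaRect((P[k][:,:2]).astype(np.float32)); print(rect,cv2.boxPoints(rect))
E
```

```text
[ 0.43025213 -0.25902048 -0.00654465] [0.73487169 0.08228278 0.20591911]
4105 6457 [ 0.57832318 -0.08073824  0.14766391] [0.38035719 0.11534101 0.91761913] tilt 0.4087480907033033 dir 16.869609513975327
((0.5787458419799805, -0.08159954845905304), (0.21295370161533356, 0.28627991676330566), 17.562862396240234) [[ 0.4340395   0.02273854]
 [ 0.520425   -0.25019684]
 [ 0.7234522  -0.18593764]
 [ 0.63706666  0.08699775]]
```

View zoom.

View pics/top0z.png

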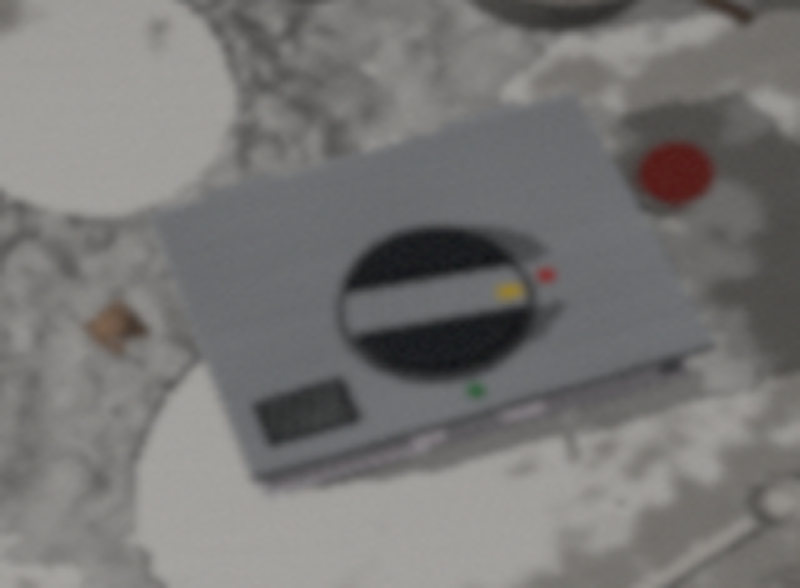

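```bash
python3 - <<'E'
from h import *
z=np.load('pics/top0.npz'); im,d=z['im'],z['d']
c=np.array([ 0.57832318,-0.08073824,0.14766391]); n=np.array([0.38035719,0.11534101,0.91761913])
v,u=np.mgrid[130:270,200:350]; v=v.ravel();u=u.ravel(); D=d[v,u]; k=D>0; P=unproj('top',u[k],v[k],D[k])
s=abs((P-c)@n)<.004
Q=P[s]
# connected: restrict to region
Q=Q[(Q[:,2]>.09)&(Q[:,2]<.215)]
rect=cv2.minAreaRect(Q[:,:2].astype(np.float32)); print(rect); 
yaw=np.arctan2(n[1],n[0]); tilt=np.arccos(n[2])
ex=np.array([np.cos(yaw),np.sin(yaw),0]); ey=np.array([-np.sin(yaw),np.cos(yaw),0])
a=Q@ex; b=Q@ey
for q in(.5,1,2,50,98,99,99.5): print(q,np.percentile(a,q).round(4),np.percentile(b,q).round(4))
for zz in (.1,.104): 
  # intersection of top plane with height of hinge
  print('a at z',zz, c@ex-(zz-c[2])*n[2]/np.hypot(n[0],n[1]))
# better yaw from b edges: fit left/right edges
for f in('left','right'):
    pts=[]
    for lo in np.arange(a.min()+.02,a.max()-.02,.01):
        w=(a>lo)&(a<lo+.01)
        if w.sum()>5: pts.append((lo+.005, np.percentile(b[w],99) if f=='left' else np.percentile(b[w],1)))
    pts=np.array(pts); p=np.polyfit(pts[:,0],pts[:,1],1); print(f,np.degrees(np.arctan(p[0])),np.polyval(p,pts[:,0].mean()), np.std(pts[:,1]-np.polyval(p,pts[:,0])))
print(np.degrees(yaw),tilt)
E
```

```text
((0.5807280540466309, -0.08046537637710571), (0.21576544642448425, 0.2854457497596741), 17.493852615356445)
0.5 0.4263 -0.3873
1 0.4273 -0.386
2 0.4289 -0.3836
50 0.5316 -0.2445
98 0.6324 -0.1077
99 0.6346 -0.1051
99.5 0.6367 -0.1038
a at z 0.1 0.640048584496995
a at z 0.104 0.630813772148536
left 0.4166156147138817 -0.10552491504731386 0.0009124162764935313
right 1.0246985497239673 -0.3853947195566249 0.0007442621647361776
16.869608720864218 0.4087480824475658
```

```bash
cat > geo.py <<'E'
from h import *
YAW=np.radians(17.5)
ex=np.array([np.cos(YAW),np.sin(YAW),0]); ey=np.array([-np.sin(YAW),np.cos(YAW),0]); ez=np.array([0,0,1.])
def model(H,t): # H hinge-mid point (x,y,.1); returns f(dist_front, left, height over table when shut)
    def f(df,l,h):
        return H+ey*l - df*(np.cos(t)*ex-np.sin(t)*ez)+ (h-.1)*(np.sin(t)*ex+np.cos(t)*ez)
    return f
E
python3 - <<'E'
from geo import *
z=np.load('pics/top0.npz'); im,d=z['im'],z['d']
c=np.array([ 0.57832318,-0.08073824,0.14766391]); n=np.array([0.38035719,0.11534101,0.91761913])
v,u=np.mgrid[130:270,200:350]; v=v.ravel();u=u.ravel(); D=d[v,u]; k=D>0; P=unproj('top',u[k],v[k],D[k])
Q=P[(abs((P-c)@n)<.004)&(P[:,2]>.09)&(P[:,2]<.215)]
a=Q@ex;b=Q@ey
p=np.polyfit(a,Q[:,2],1); t=-np.arctan(p[0]); 
ah=(.1+.004*np.cos(t)-p[1])/p[0]-.004*np.sin(t)
bc=(np.percentile(b,.7)+np.percentile(b,99.3))/2
print('tilt',t,'hinge a',ah,'bc',bc,'width',np.percentile(b,99.3)-np.percentile(b,.7), 'front a',np.percentile(a,.5),'pred',ah-.223*np.cos(t)+.004*np.sin(t))
H=ex*ah+ey*bc+ez*.1; print('H',H,'case',H-ex*.11)
f=model(H,t)
for nm,A in dict(pad=(.19,.098,.108),slot=(.14,0,.11),mark=(.14,-.04,.11),corFL=(.223,.143,.104),corFR=(.223,-.143,.104),corBL=(0,.143,.104),corBR=(0,-.143,.104)).items():
    X=f(*A); px=proj('top',X)[0]; dd=d[int(round(px[1])),int(round(px[0]))]
    print(nm,X.round(4),px.round(1),'zoom',((px-[190,130])*[5,4.2]).round(0), 'meas',unproj('top',px[0],px[1],dd).round(4))
g=model(H,0)
for nm,A in dict(pad=(.19,.098,.108),slot=(.14,0,.11)).items(): print('shut',nm,g(*A).round(4))
E
```

```text
tilt 0.40813403008715493 hinge a 0.6275481803239366 bc -0.25112699884348066 width 0.2826582466940746 front a 0.4235121930310269 pred 0.4244523164005158
H [ 0.67401868 -0.0507967   0.1       ] case [ 0.56910982 -0.08387434  0.1       ]
pad [ 0.4813 -0.0088  0.1828] [250.3 228. ] zoom [302. 412.] meas [ 0.4813 -0.0088  0.1825]
slot [ 0.5553 -0.0882  0.1647] [276.3 202.6] zoom [432. 305.] meas [ 0.5553 -0.0883  0.1643]
mark [ 0.5673 -0.1264  0.1647] [289.  198.2] zoom [495. 286.] meas [ 0.5669 -0.1261  0.1682]
corFL [0.4373 0.0245 0.1922] [239.2 243.5] zoom [246. 477.] meas [ 0.4392  0.0298 -0.0054]
corFR [ 0.5233 -0.2483  0.1922] [332.4 211. ] zoom [712. 340.] meas [ 0.5237 -0.2491  0.1878]
corBL [0.6325 0.0861 0.1037] [218.7 181.7] zoom [143. 217.] meas [0.6327 0.0861 0.1025]
corBR [ 0.7185 -0.1867  0.1037] [304.6 152.1] zoom [573.  93.] meas [ 0.7402 -0.1998  0.0024]
shut pad [ 0.4633 -0.0145  0.108 ]
shut slot [ 0.5405 -0.0929  0.11  ]
```

Request:
jog_arm(plan=[[[0,0,-0.7,0,0,0.3],[0,0,-1,0,0,0.8],[0,0,-0.6,0,0,1],[0,0,0,0,0,1],[0,0,0,0,0,1],[0,0,0,0,0,1],[0,0,0,0,0,0.8],[0,0,0,0,0,0.49],[0,0,0,0,0,0]]], grip=-1)

```text
time_s: 1.45
position: [0.1661, 0.5243, 0.2883]
tool_rot: [[-0.3, 0.954, -0.0], [0.954, 0.3, -0.0], [-0.0, -0.0, -1.0]]
ft_force: [0.0, 0.0, 0.5]
grip_width: 0.0001
```

```bash
cat > go.py <<'E'
from geo import *
import sys
def st(): 
    s=env.observe(); print('t',round(s['time_s'],2),'p',s['position'].round(4),'F',s['ft_force'].round(1),'grip',s['grip_width'].round(4)); return s
def delta(T):
    s=st(); R=s['tool_rot']; D=R.T@(np.array(T)-s['position'])/.04
    print('units',D.round(2)); 
    Rt=np.stack([ey,ex,-ez],1); print('rot units',(cv2.Rodrigues(R.T@Rt)[0].ravel()/.15).round(2))
if __name__=='__main__': delta([float(x) for x in sys.argv[1:4]])
E
python3 go.py 0.481 -0.009 0.28
```

```text
Traceback (most recent call last):
  File "go.py", line 9, in <module>
    if __name__=='__main__': delta([float(x) for x in sys.argv[1:4]])
                             ~~~~~^^^^^^^^^^^^^^^^^^^^^^^^^^^^^^^^^^^
  File "go.py", line 6, in delta
    s=st(); R=s['tool_rot']; D=R.T@(np.array(T)-s['position'])/.04
  File "go.py", line 4, in st
    s=env.observe(); print('t',round(s['time_s'],2),'p',s['position'].round(4),'F',s['ft_force'].round(1),'grip',s['grip_width'].round(4)); return s
                                                                                                                 ^^^^^^^^^^^^^^^^^^^^^
AttributeError: 'float' object has no attribute 'round'
```

Request:
jog_arm(plan=[[[-0.5,0.1,0,0,0,0],[-0.9,0.2,0,0,0,0],[-1,0.25,0,0,0,0],[-1,0.25,0,0,0,0],[-1,0.25,0,0,0,0],[-1,0.25,0,0,0,0],[-1,0.25,0,0,0,0],[-1,0.25,0,0,0,0],[-1,0.25,0,0,0,0],[-1,0.25,0,0,0,0]]])

```text
time_s: 2.45
position: [0.3675, 0.1918, 0.2885]
tool_rot: [[-0.303, 0.953, 0.001], [0.953, 0.303, 0.0], [-0.0, 0.001, -1.0]]
ft_force: [-0.2, 0.4, 0.5]
grip_width: -0.0001
```

```bash
sed -i "s/s\['grip_width'\].round(4)/round(float(s['grip_width']),4)/" go.py; python3 go.py 0.481 -0.009 0.25
```

```text
t 2.45 p [0.3675 0.1918 0.2885] F [-0.2  0.4  0.5] grip -0.0001
units [-5.64  1.18  0.96]
rot units [0.   0.   0.02]
```

Request:
jog_arm(plan=[[[-1,0.2,0,0,0,0],[-1,0.2,0,0,0,0],[-1,0.2,0,0,0,0],[-1,0.2,0.1,0,0,0],[-0.7,0.2,0.3,0,0,0],[-0.4,0.1,0.4,0,0,0],[0,0,0.2,0,0,0],[0,0,0,0,0,0]]])

```text
time_s: 3.25
position: [0.4696, 0.0123, 0.2475]
tool_rot: [[-0.302, 0.953, -0.002], [0.953, 0.302, 0.001], [0.001, -0.002, -1.0]]
ft_force: [0.1, 0.1, 0.5]
grip_width: 0.0002
```

```bash
python3 go.py 0.481 -0.009 0.25;  python3 - <<'E'
from geo import *
im,d=snap('top','top1'); cv2.imwrite('pics/top1z.png',cv2.resize(im[130:330,170:370,::-1],None,fx=3,fy=3,interpolation=cv2.INTER_CUBIC))
im,d=snap('scene','scene1')
E
```

```text
t 3.25 p [0.4696 0.0123 0.2475] F [0.1 0.1 0.5] grip 0.0002
units [-0.59  0.11 -0.06]
rot units [-0.01 -0.01  0.01]
```

View pics/top1z.png

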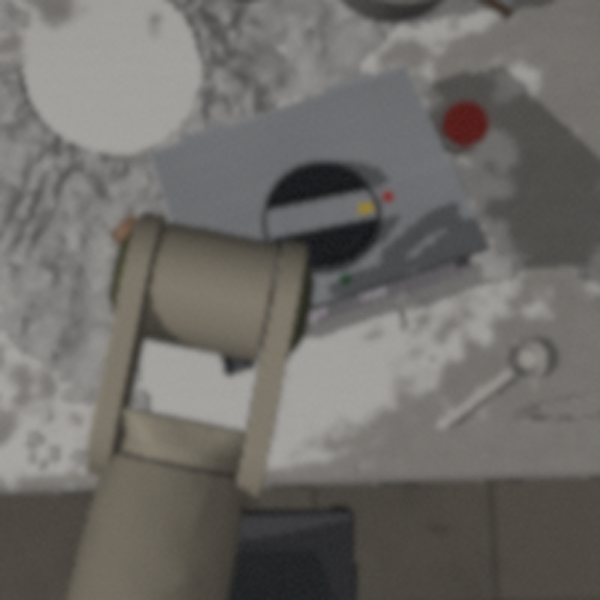

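View pics/scene1.png

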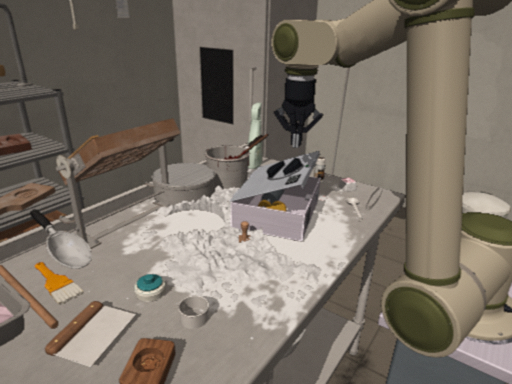

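Request:
jog_arm(plan=[[[-0.4,0.1,0,0,0,0],[-0.19,0,0.3,0,0,0],[0,0,0.5,0,0,0],[0,0,0.4,0,0,0],[0,0,0,0,0,0]]])

```text
time_s: 3.85
position: [0.4808, -0.0093, 0.1993]
tool_rot: [[-0.301, 0.954, -0.002], [0.954, 0.301, 0.001], [0.001, -0.002, -1.0]]
ft_force: [-0.4, 0.5, -0.1]
grip_width: 0.0
```

Request:
jog_arm(plan=[[[0,0,0.2,0,0,0],[0,-0.05,0.2,0,0,0],[0,-0.05,0.2,0,0,0],[0,-0.05,0.2,0,0,0],[0,-0.05,0.2,0,0,0],[0,-0.05,0.2,0,0,0]]])

```text
time_s: 4.45
position: [0.4714, -0.0123, 0.1518]
tool_rot: [[-0.301, 0.954, 0.0], [0.954, 0.301, -0.0], [-0.0, 0.0, -1.0]]
ft_force: [-2.0, -0.7, 5.9]
grip_width: 0.0
```

Request:
jog_arm(plan=[[[0,-0.05,0.2,0,0,0],[0,-0.05,0.2,0,0,0],[0,-0.03,0.2,0,0,0],[0,-0.02,0.15,0,0,0],[0,-0.02,0.1,0,0,0],[0,0,0,0,0,0]]])

```text
time_s: 5.05
position: [0.465, -0.0142, 0.1177]
tool_rot: [[-0.301, 0.954, -0.001], [0.954, 0.301, 0.0], [0.001, -0.0, -1.0]]
ft_force: [0.5, -0.3, 0.3]
grip_width: -0.0001
```

Request:
jog_arm(plan=[[[0,0,0.05,0,0,0],[0,0,0.05,0,0,0],[0,0,0,0,0,0]]])

```text
time_s: 5.35
position: [0.4652, -0.0143, 0.1143]
tool_rot: [[-0.301, 0.954, 0.0], [0.954, 0.301, -0.0], [-0.0, 0.0, -1.0]]
ft_force: [-0.4, 0.6, 0.3]
grip_width: -0.0003
```

Request:
jog_arm(plan=[[[0,0,0.05,0,0,0],[0,0,0.05,0,0,0],[0,0,0.05,0,0,0]]])

```text
time_s: 5.65
position: [0.4651, -0.0143, 0.1082]
tool_rot: [[-0.301, 0.954, 0.0], [0.954, 0.301, -0.0], [-0.0, -0.0, -1.0]]
ft_force: [-1.8, 0.2, 2.8]
grip_width: 0.0004
```

Request:
jog_arm(plan=[[[0,0,0.05,0,0,0],[0,0,0.05,0,0,0],[0,0,0,0,0,0]]])

```text
time_s: 5.95
position: [0.4651, -0.0142, 0.104]
tool_rot: [[-0.301, 0.954, -0.0], [0.954, 0.301, 0.0], [0.0, -0.0, -1.0]]
ft_force: [0.0, -0.6, 0.8]
grip_width: 0.0002
```

Request:
jog_arm(plan=[[[0,0,0.05,0,0,0],[0,0,0.05,0,0,0],[0,0,0,0,0,0]]])

```text
time_s: 6.25
position: [0.4651, -0.0143, 0.1001]
tool_rot: [[-0.301, 0.954, -0.0], [0.954, 0.301, 0.0], [0.0, -0.0, -1.0]]
ft_force: [-0.3, 0.6, 0.3]
grip_width: 0.0001
```

```bash
python3 - <<'E'
from geo import *
im,d=snap('scene','scene2'); cv2.imwrite('pics/scene2z.png',cv2.resize(im[90:260,200:400,::-1],None,fx=3.5,fy=3.5,interpolation=cv2.INTER_CUBIC))
E
```

```text
(no output)
```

View pics/scene2z.png

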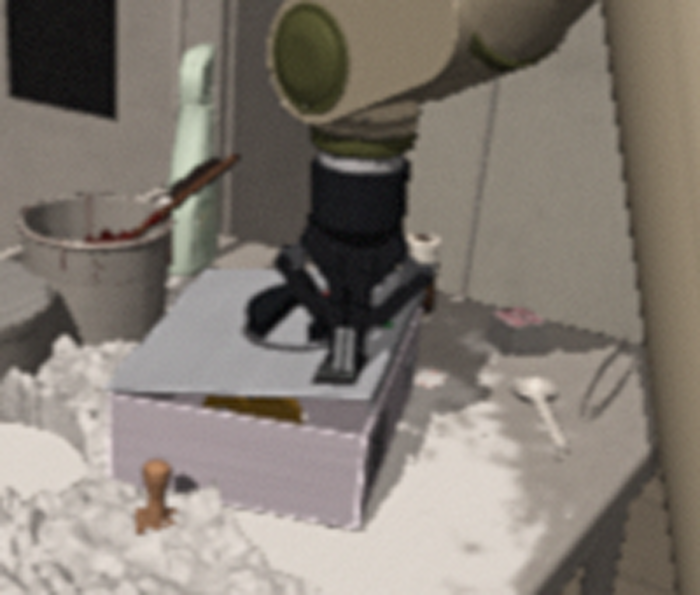

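```bash
python3 - <<'E'
from geo import *
im,d=snap('top','top2'); cv2.imwrite('pics/top2z.png',cv2.resize(im[130:270,190:350,::-1],None,fx=4,fy=4,interpolation=cv2.INTER_CUBIC))
H=np.array([0.6746,-0.0527,.1])
for n in('top','scene'):
    d=np.load(f'pics/{n}2.npz')['d']
    v,u=np.nonzero(d>0); P=unproj(n,u,v,d[v,u]); A=-(P-H)@ex; B=(P-H)@ey
    for b0,b1 in((.06,.14),(-.14,-.07)):
      for lo in(.02,.06,.1,.14,.18,.2,.21):
        k=(A>lo)&(A<lo+.015)&(B>b0)&(B<b1)&(P[:,2]>.05)&(P[:,2]<.25); print(n,b0,lo,k.sum(),np.round(np.percentile(P[k][:,2],[10,50,90]),4) if k.any() else '')
E
```

```text
top 0.06 0.02 123 [0.1044 0.1075 0.1108]
top 0.06 0.06 127 [0.1102 0.1135 0.1172]
top 0.06 0.1 78 [0.1164 0.1202 0.1231]
top 0.06 0.14 0 
top 0.06 0.18 0 
top 0.06 0.2 0 
top 0.06 0.21 2 [0.1343 0.1352 0.1361]
top -0.14 0.02 108 [0.1038 0.1078 0.1112]
top -0.14 0.06 105 [0.1099 0.1136 0.1171]
top -0.14 0.1 109 [0.1161 0.1192 0.1227]
top -0.14 0.14 110 [0.1212 0.1246 0.1281]
top -0.14 0.18 114 [0.1266 0.1306 0.1338]
top -0.14 0.2 114 [0.1296 0.1334 0.1365]
top -0.14 0.21 97 [0.1283 0.1328 0.1367]
scene 0.06 0.02 100 [0.0584 0.106  0.1089]
scene 0.06 0.06 102 [0.0607 0.1121 0.1145]
scene 0.06 0.1 102 [0.0654 0.1182 0.1205]
scene 0.06 0.14 200 [0.0686 0.1259 0.2292]
scene 0.06 0.18 281 [0.0793 0.1721 0.2372]
scene 0.06 0.2 280 [0.0759 0.1646 0.2376]
scene 0.06 0.21 279 [0.066  0.1327 0.2361]
scene -0.14 0.02 29 [0.106  0.1082 0.1093]
scene -0.14 0.06 29 [0.1127 0.1138 0.115 ]
scene -0.14 0.1 4 [0.1185 0.1196 0.1199]
scene -0.14 0.14 0 
scene -0.14 0.18 26 [0.1296 0.1305 0.132 ]
scene -0.14 0.2 1 [0.0835 0.0835 0.0835]
scene -0.14 0.21 50 [0.0586 0.0845 0.1231]
```

View pics/top2z.png

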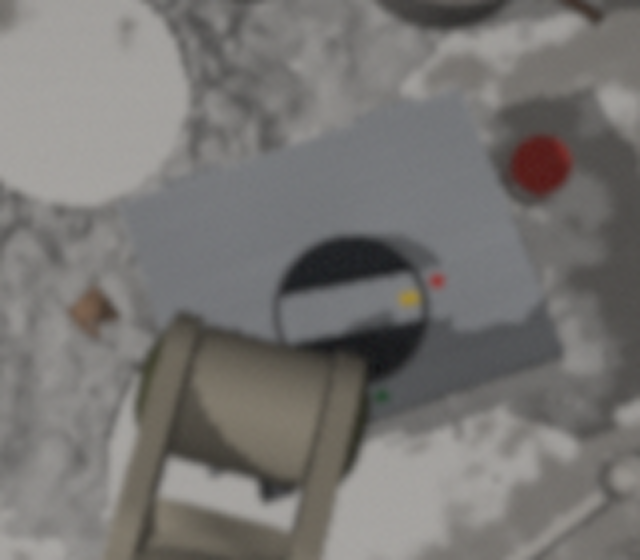

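```bash
python3 - <<'E'
from geo import *
s=env.observe(); print(s)
p=s['position']
im=np.load('pics/scene2.npz')['im'].copy(); d=np.load('pics/scene2.npz')['d']
H=np.array([0.6746,-0.0527,.1])
f=model(H,.142)
S=3.5
big=cv2.resize(im[90:260,200:400,::-1],None,fx=S,fy=S,interpolation=cv2.INTER_CUBIC)
def dot(X,c):
    q=((proj('scene',X)[0]-[200,90])*S); cv2.circle(big,tuple(int(round(a)) for a in q),4,c,-1); print(q.round(0))
dot(p,(0,0,255)); dot(p+[0,0,.034],(0,255,255)); dot(f(.19,.098,.108),(0,255,0)); 
for c in((.223,.143,.104),(.223,-.143,.104),(0,.143,.104)): dot(f(*c),(255,0,0))
cv2.imwrite('pics/s2d.png',big)
E
```

```text
{'time_s': 6.35, 'q': array([-1.63818664e+01,  1.93733771e+01,  9.61561149e+01,  1.33356395e-02,
        6.44800204e+01, -3.38885098e+01]), 'qvel': array([-0.0750588 , -0.04767853, -0.07757397,  0.08068361,  0.1680859 ,
        0.02970253]), 'joint_efforts': array([-1.97884860e-02, -3.80045986e+01, -1.86295205e+01, -9.81083082e-03,
       -3.40288156e-03, -1.19785350e-04]), 'position': array([ 0.46515537, -0.01420672,  0.10015804]), 'tool_rot': array([[-3.00720717e-01,  9.53712242e-01, -1.00032396e-04],
       [ 9.53712210e-01,  3.00720733e-01,  2.48337097e-04],
       [ 2.66923945e-04, -2.07220075e-05, -9.99999964e-01]]), 'ft_force': array([-0.18306408, -0.72126616,  0.32626762]), 'wrist_torque': array([ 0.03476093, -0.01560598,  0.00343341]), 'grip_width': 0.0002246292177304208}
[339. 404.]
[342. 367.]
[341. 365.]
[371. 395.]
[428. 268.]
[106. 387.]
```

View pics/s2d.png

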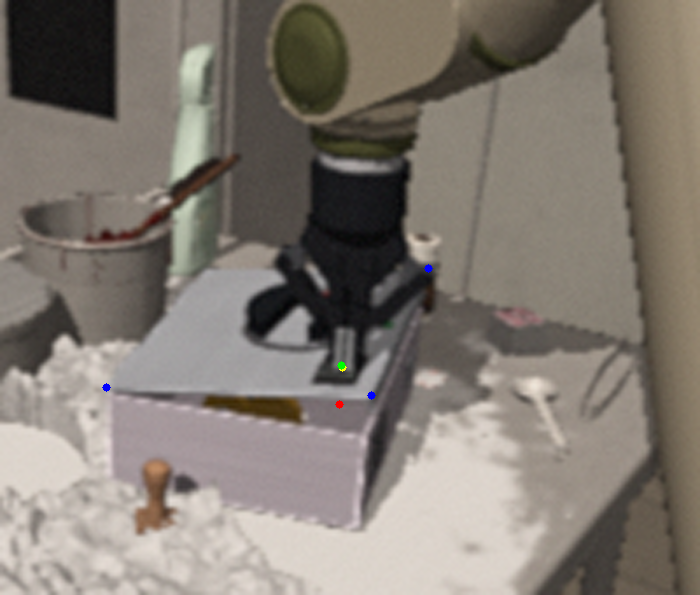

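```bash
python3 - <<'E'
from geo import *
im=np.load('pics/scene1.npz')['im']
p=np.array([0.4696,0.0123,0.2475])
S=6
u0,v0=250,60
big=cv2.resize(im[v0:v0+100,u0:u0+110,::-1],None,fx=S,fy=S,interpolation=cv2.INTER_CUBIC)
for z in(0,.02,.034,.073):
    q=(proj('scene',p+[0,0,z])[0]-[u0,v0])*S; print(z,q); cv2.circle(big,tuple(int(round(a)) for a in q),4,(0,0,255),-1)
cv2.imwrite('pics/s1d.png',big)
E
```

```text
0 [266.33211688 598.18583969]
0.02 [269.35534999 555.51175034]
0.034 [271.50326549 525.1931032 ]
0.073 [277.62868349 438.73048991]
```

View pics/s1d.png

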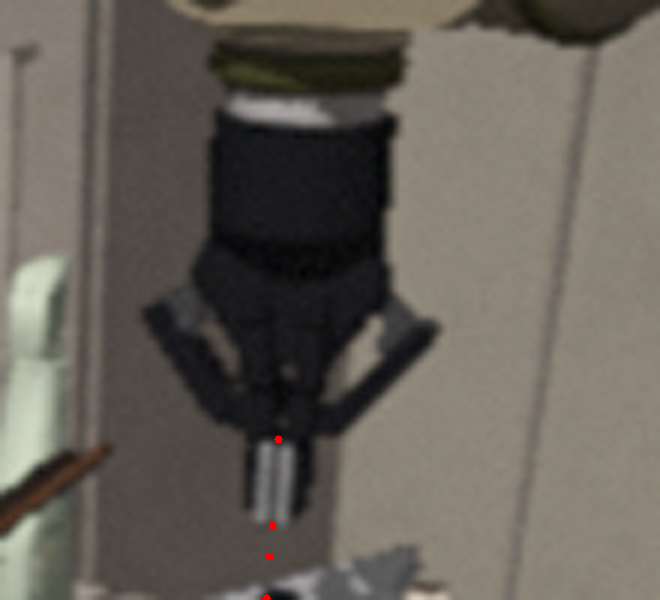

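The reported TCP is about 34 mm below the visible fingertips, both in free air and in the contact height. The cover is still ajar by about 0.14 rad, so I'll keep pressing and watch the force.

Request:
jog_arm(plan=[[[0,-0.01,0.15,0,0,0],[0,-0.01,0.15,0,0,0],[0,-0.01,0.15,0,0,0],[0,0,0.1,0,0,0]]])

```text
time_s: 6.75
position: [0.4637, -0.0147, 0.0776]
tool_rot: [[-0.301, 0.954, -0.001], [0.954, 0.301, 0.0], [0.0, -0.001, -1.0]]
ft_force: [-1.4, -1.2, 3.3]
grip_width: -0.0005
```

Request:
jog_arm(plan=[[[0,0,0.05,0,0,0],[0,0,0.05,0,0,0]]])

```text
time_s: 6.95
position: [0.4639, -0.0145, 0.0741]
tool_rot: [[-0.301, 0.954, -0.0], [0.954, 0.301, 0.0], [0.0, -0.0, -1.0]]
ft_force: [-0.7, -0.2, 3.4]
grip_width: -0.0001
```

Request:
jog_arm(plan=[[[0,0,0.05,0,0,0],[0,0,0,0,0,0]]])

```text
time_s: 7.15
position: [0.4641, -0.0146, 0.0722]
tool_rot: [[-0.301, 0.954, 0.0], [0.954, 0.301, 0.0], [0.0, 0.0, -1.0]]
ft_force: [-0.4, -0.2, -0.1]
grip_width: 0.0004
```

Request:
jog_arm(plan=[[[0,0,0.05,0,0,0],[0,0,0,0,0,0]]])

```text
time_s: 7.35
position: [0.4643, -0.0146, 0.0719]
tool_rot: [[-0.301, 0.954, 0.002], [0.954, 0.301, -0.0], [-0.001, 0.002, -1.0]]
ft_force: [-6.8, 1.1, 20.3]
grip_width: -0.0001
```

Request:
jog_arm(plan=[[[0,0,0.05,0,0,0],[0,0,0,0,0,0]]])

```text
time_s: 7.55
position: [0.4645, -0.0146, 0.0717]
tool_rot: [[-0.301, 0.954, 0.003], [0.954, 0.301, -0.001], [-0.002, 0.003, -1.0]]
ft_force: [-13.6, 2.8, 42.4]
grip_width: 0.0
```

```bash
cat > tilt.py <<'E'
from geo import *
import sys
H=np.array([0.6746,-0.0527,.1])
for n in('top','scene'):
    im,d=snap(n,n+sys.argv[1])
    v,u=np.nonzero(d>0); P=unproj(n,u,v,d[v,u]); A=-(P-H)@ex; B=(P-H)@ey
    k=(A>.01)&(A<.215)&(abs(B)<.13)&(P[:,2]>.095)&(P[:,2]<.2)&(np.hypot(A-.14,B)>.065)&~((A>.16)&(B>.06))
    a,z=A[k],P[k][:,2]
    for i in range(6):
        p=np.polyfit(a,z,1); r=abs(z-np.polyval(p,a))<.006; a,z=a[r],z[r]
    print(n,len(a),'tilt',p[0].round(4),'z hinge',p[1].round(4),'z@.2',np.polyval(p,.2).round(4))
E
python3 tilt.py 3
```

```text
top 3158 tilt -0.0013 z hinge 0.1038 z@.2 0.1035
scene 677 tilt 0.0036 z hinge 0.1039 z@.2 0.1046
```

Request:
jog_arm(plan=[[[0,0,-0.2,0,0,0],[0,0,-0.5,0,0,0],[0,0,-0.8,0,0,0],[0.3,0,-0.5,0,0,0],[0,0,0,0,0,0]]])

```text
time_s: 8.15
position: [0.4614, -0.0027, 0.1506]
tool_rot: [[-0.302, 0.953, 0.005], [0.953, 0.302, -0.001], [-0.002, 0.005, -1.0]]
ft_force: [-0.3, -0.1, -0.9]
grip_width: 0.0001
```

```bash
cat > fast.py <<'E'
from geo import *
import sys
n=sys.argv[1]
H=np.array([0.6746,-0.0527,.1])
im,d=snap('top','top'+n)
hsv=cv2.cvtColor(im,cv2.COLOR_RGB2HSV).astype(int)
c,R,t=cam('top'); C=-R.T@t
def pt(u,v,z): # ray-plane
    r=R.T@np.array([(u-c['cx'])/c['fx'],(v-c['cy'])/c['fy'],1.]); return C+r*(z-C[2])/r[2]
S=H-ex*.14
box=proj('top',S+ez*.01)[0]
v,u=np.mgrid[0:384,0:512]; near=np.hypot(u-box[0],v-box[1])<36
sat=(hsv[...,1]>90)&near
for nm,m in dict(yellow=(hsv[...,0]>15)&(hsv[...,0]<35)&sat,red=((hsv[...,0]<8)|(hsv[...,0]>172))&sat,green=(hsv[...,0]>45)&(hsv[...,0]<90)&sat).items():
    w=np.where(m,hsv[...,1],0)
    if w.sum()==0: print(nm,'none');continue
    uu,vv=(u*w).sum()/w.sum(),(v*w).sum()/w.sum(); X=pt(uu,vv,.104 if nm!='yellow' else .11)
    r=X-S; A,B=-r@ex,r@ey; print(nm,m.sum(),(uu,vv),X.round(4),'front',A.round(4),'left',B.round(4),'ang cw from right',np.degrees(np.arctan2(A,-B)).round(1))
o=(np.array(box)).astype(int); x0,y0=o[0]-50,o[1]-45
cv2.imwrite(f'pics/top{n}z.png',cv2.resize(im[y0:y0+90,x0:x0+100,::-1],None,fx=6,fy=6,interpolation=cv2.INTER_CUBIC)); print('crop',x0,y0,'box',box)
E
python3 fast.py 4
```

```text
yellow 11 (np.float64(291.4223194748359), np.float64(205.8431801604668)) [ 0.5493 -0.1378  0.11  ] front 0.0051 left -0.0435 ang cw from right 6.7
red 7 (np.float64(298.3056994818653), np.float64(201.00647668393782)) [ 0.5643 -0.1604  0.104 ] front -0.0024 left -0.0695 ang cw from right -2.0
green none
crop 227 163 box [277.61467576 208.88411088]
```

View pics/top4z.png

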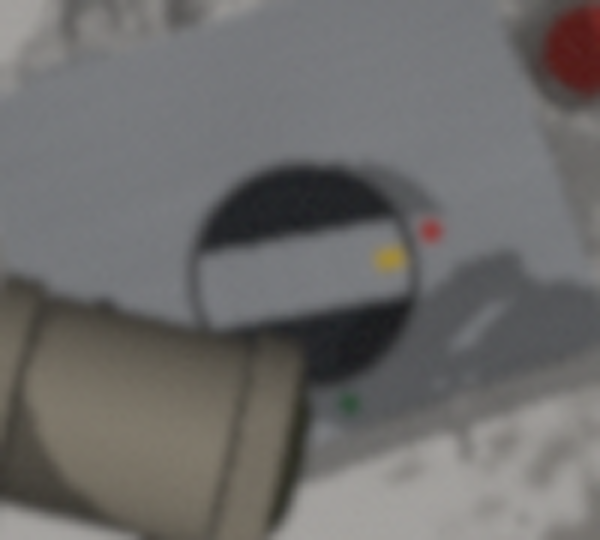

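```bash
python3 go.py 0.5482 -0.1304 0.125
```

```text
t 8.2 p [ 0.4608 -0.003   0.149 ] F [-0.2  0.4 -0.4] grip 0.0
units [-3.7   1.12  0.61]
rot units [0.02 0.01 0.01]
```

Request:
jog_arm(plan=[[[-0.4,0.12,0,0.02,0.01,0],[-0.8,0.25,0,0,0,0],[-0.9,0.25,0,0,0,0],[-0.8,0.25,0,0,0,0],[-0.5,0.15,0,0,0,0],[-0.3,0.1,0.1,0,0,0],[0,0,0.2,0,0,0.5],[0,0,0,0,0,0.5],[0,0,0,0,0,0]]])

```text
time_s: 9.1
position: [0.5472, -0.131, 0.1346]
tool_rot: [[-0.154, 0.988, -0.005], [0.988, 0.154, 0.002], [0.002, -0.005, -1.0]]
ft_force: [-0.4, 0.1, -0.5]
grip_width: 0.0001
```

```bash
python3 go.py 0.5482 -0.1304 0.077; python3 - <<'E'
from geo import *
im,d=snap('scene','scene5'); S=5;u0,v0=230,110
big=cv2.resize(im[v0:v0+110,u0:u0+130,::-1],None,fx=S,fy=S,interpolation=cv2.INTER_CUBIC)
p=env.observe()['position']
for X,c in((p+[0,0,.035],(0,0,255)),(np.array([.543,-.0957,.11]),(0,255,0)),(np.array([.5482,-.1304,.11]),(255,0,0))):
    q=(proj('scene',X)[0]-[u0,v0])*S; print(q.round()); cv2.circle(big,tuple(int(round(a)) for a in q),4,c,-1)
cv2.imwrite('pics/s5d.png',big)
E
```

```text
t 9.1 p [ 0.5472 -0.131   0.1346] F [-0.4  0.1 -0.5] grip 0.0001
units [0.01 0.03 1.44]
rot units [-0.03 -0.02 -1.  ]
[321. 274.]
[292. 381.]
[313. 361.]
```

View pics/s5d.png

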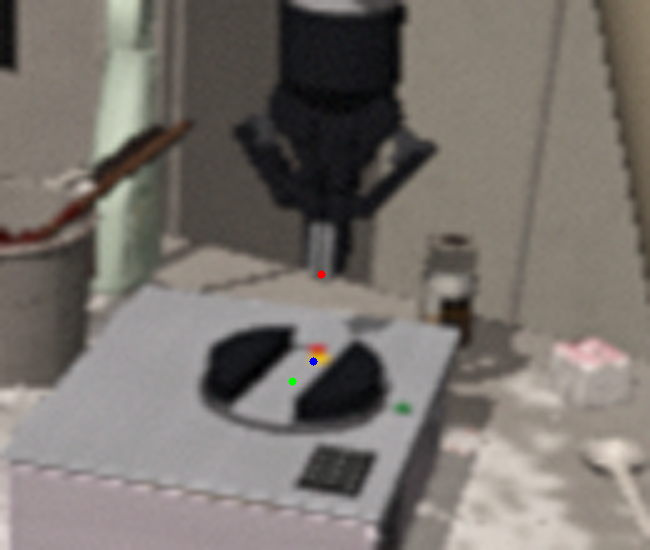

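Request:
jog_arm(plan=[[[0,0.03,0.5,0,0,0],[0,0,0.4,0,0,0],[0,0,0.2,0,0,0],[0,0,0,0,0,0]]])

```text
time_s: 9.55
position: [0.5482, -0.1305, 0.091]
tool_rot: [[-0.156, 0.988, -0.005], [0.988, 0.156, 0.001], [0.002, -0.005, -1.0]]
ft_force: [1.0, -0.8, 0.3]
grip_width: -0.0
```

Request:
jog_arm(plan=[[[0,0,0.15,0,0,0],[0,0,0.15,0,0,0],[0,0,0,0,0,0]]])

```text
time_s: 9.85
position: [0.5483, -0.1305, 0.0795]
tool_rot: [[-0.155, 0.988, -0.004], [0.988, 0.155, 0.001], [0.002, -0.004, -1.0]]
ft_force: [-0.5, 0.5, 0.0]
grip_width: 0.0004
```

Request:
jog_arm(plan=[[[0.0025,-0.0655,0,0,0,0.5],[0.0025,-0.0655,0,0,0,0.5],[0.0025,-0.0655,0,0,0,0.5],[0.0025,-0.0655,0,0,0,0.5],[0.0025,-0.0655,0,0,0,0.5],[0.0025,-0.0655,0,0,0,0.5]]])

```text
time_s: 10.45
position: [0.5338, -0.13, 0.0806]
tool_rot: [[0.293, 0.956, -0.001], [0.956, -0.293, -0.001], [-0.001, -0.001, -1.0]]
ft_force: [1.7, -1.9, 0.5]
grip_width: -0.0002
```

```bash
cat > ang.py <<'E'
from geo import *
s=env.observe(); r=s['position']-np.array([.543,-.0957,0]); A,B=-r@ex,r@ey
x=s['tool_rot'][:,0]; print('t',round(s['time_s'],2),'tip r',round(float(np.hypot(A,B)),4),'ang',np.degrees(np.arctan2(A,-B)).round(1),'tool ang',(107.5-np.degrees(np.arctan2(x[1],x[0]))).round(1),'z',s['position'][2].round(4),'F front/left/up',(-s['ft_force']@ex).round(1),(s['ft_force']@ey).round(1),s['ft_force'][2].round(1))
E
python3 ang.py
```

```text
t 10.45 tip r 0.0355 ang 32.5 tool ang 34.5 z 0.0806 F front/left/up -1.1 -2.3 0.5
```

Request:
jog_arm(plan=[[[0.0025,-0.0655,0.01,0,0,0.5],[0.0025,-0.0655,0.01,0,0,0.5],[0.0025,-0.0655,0.01,0,0,0.5],[0.0025,-0.0655,0,0,0,0.5],[0.0025,-0.0655,0,0,0,0.5],[0.0025,-0.0655,0,0,0,0.5]]])

```text
time_s: 11.05
position: [0.5203, -0.1226, 0.0798]
tool_rot: [[0.68, 0.733, -0.001], [0.733, -0.68, -0.001], [-0.001, 0.001, -1.0]]
ft_force: [1.0, -2.3, 2.2]
grip_width: -0.0002
```

```bash
python3 ang.py; python3 fast.py 6
```

```text
t 11.05 tip r 0.0352 ang 57.6 tool ang 60.3 z 0.0798 F front/left/up -0.2 -2.5 2.2
yellow none
red none
green none
crop 227 163 box [277.61467576 208.88411088]
```

View pics/top6z.png

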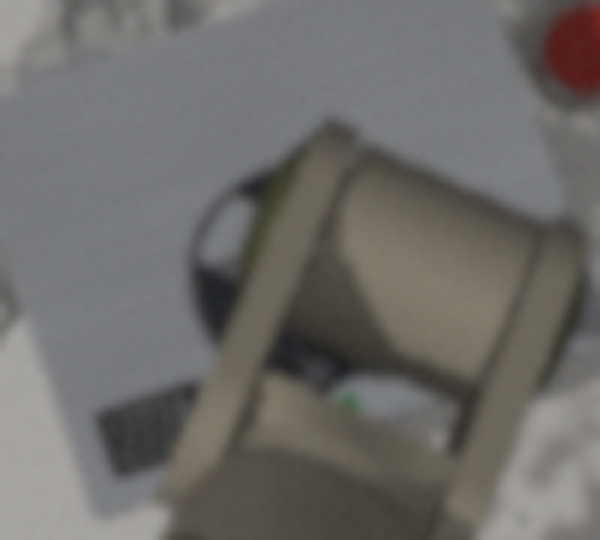

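Request:
jog_arm(plan=[[[0.0025,-0.0655,0,0,0,0.5],[0.0025,-0.0655,0,0,0,0.5],[0.0025,-0.0655,0,0,0,0.5],[0.0025,-0.0655,0,0,0,0.5],[0.0025,-0.0655,0,0,0,0.5],[0.0025,-0.0655,0,0,0,0.5]]])

```text
time_s: 11.7
position: [0.511, -0.1095, 0.0795]
tool_rot: [[0.931, 0.366, -0.002], [0.366, -0.931, -0.001], [-0.002, -0.0, -1.0]]
ft_force: [1.3, -3.4, 1.2]
grip_width: -0.0
```

```bash
python3 ang.py
```

```text
t 11.7 tip r 0.0349 ang 84.1 tool ang 86.0 z 0.0795 F front/left/up -0.2 -3.6 1.2
```

Request:
jog_arm(plan=[[[0.0025,-0.0655,0,0,0,0.5],[0.0025,-0.0655,0,0,0,0],[0,0,0,0,0,0]]])

```text
time_s: 12.0
position: [0.5097, -0.1041, 0.0794]
tool_rot: [[0.954, 0.3, -0.002], [0.3, -0.954, -0.0], [-0.002, -0.0, -1.0]]
ft_force: [1.9, -1.7, 1.7]
grip_width: 0.0
```

```bash
python3 ang.py
```

```text
t 12.0 tip r 0.0343 ang 93.4 tool ang 90.1 z 0.0794 F front/left/up -1.3 -2.2 1.7
```

Request:
jog_arm(plan=[[[0.0025,-0.05,0,0,0,0],[0,0,0,0,0,0]]])

```text
time_s: 12.2
position: [0.5095, -0.1022, 0.0794]
tool_rot: [[0.955, 0.298, -0.001], [0.298, -0.955, -0.0], [-0.001, -0.0, -1.0]]
ft_force: [4.7, -2.4, 2.5]
grip_width: 0.0
```

```bash
python3 ang.py
```

```text
t 12.2 tip r 0.0342 ang 96.6 tool ang 90.2 z 0.0794 F front/left/up -3.7 -3.7 2.5
```

Request:
jog_arm(plan=[[[0,-0.05,0,0,0,0],[0,0,0,0,0,0]]])

```text
time_s: 12.4
position: [0.5088, -0.1003, 0.0793]
tool_rot: [[0.955, 0.298, -0.001], [0.298, -0.955, -0.0], [-0.001, -0.0, -1.0]]
ft_force: [4.2, -3.5, 2.4]
grip_width: 0.0
```

```bash
python3 ang.py
```

```text
t 12.4 tip r 0.0345 ang 99.8 tool ang 90.2 z 0.0793 F front/left/up -2.9 -4.6 2.4
```

Request:
jog_arm(plan=[[[0,-0.05,0,0,0,0],[0,0,0,0,0,0]]])

```text
time_s: 12.6
position: [0.5082, -0.0985, 0.0793]
tool_rot: [[0.955, 0.298, -0.001], [0.298, -0.955, -0.0], [-0.001, -0.0, -1.0]]
ft_force: [3.9, -3.8, 2.1]
grip_width: -0.0002
```

```bash
python3 ang.py
```

```text
t 12.6 tip r 0.0349 ang 103.0 tool ang 90.2 z 0.0793 F front/left/up -2.5 -4.8 2.1
```

Request:
jog_arm(plan=[[[0,-0.05,0,0,0,0],[0,0,0,0,0,0]]])

```text
time_s: 12.8
position: [0.5081, -0.0976, 0.0794]
tool_rot: [[0.955, 0.298, -0.0], [0.298, -0.955, -0.002], [-0.001, 0.002, -1.0]]
ft_force: [5.9, -8.1, 0.9]
grip_width: -0.0002
```

Request:
jog_arm(plan=[[[0,-0.05,0,0,0,0],[0,0,0,0,0,0]]])

```text
time_s: 13.0
position: [0.5081, -0.0974, 0.0795]
tool_rot: [[0.955, 0.298, 0.001], [0.298, -0.955, -0.005], [-0.001, 0.006, -1.0]]
ft_force: [6.5, -14.9, -2.1]
grip_width: -0.0001
```

```bash
python3 ang.py; python3 fast.py 7;python3 - <<'E'
from geo import *
im,d=snap('scene','scene7'); S=5;u0,v0=230,110
cv2.imwrite('pics/s7.png',cv2.resize(im[v0:v0+110,u0:u0+130,::-1],None,fx=S,fy=S,interpolation=cv2.INTER_CUBIC))
E
```

```text
t 13.0 tip r 0.0349 ang 104.7 tool ang 90.2 z 0.0795 F front/left/up -1.7 -16.2 -2.1
yellow none
red none
green none
crop 227 163 box [277.61467576 208.88411088]
```

View pics/s7.png

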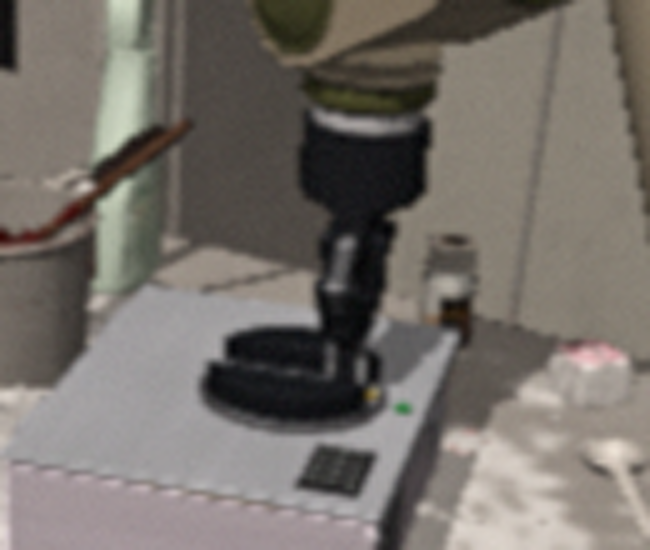

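View pics/top7z.png

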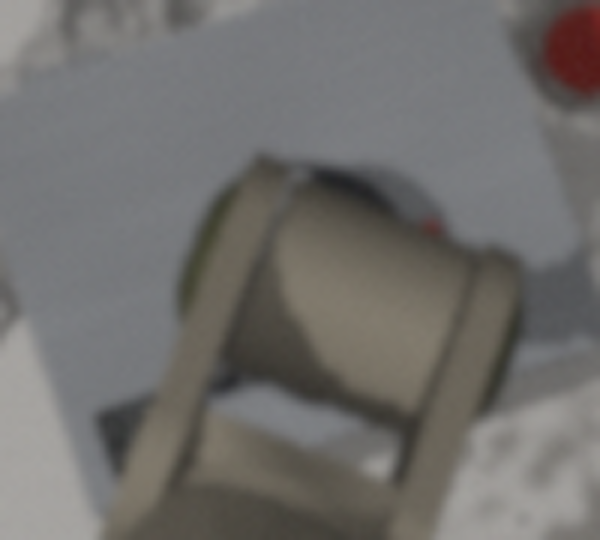

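Request:
jog_arm(plan=[[[0,-0.05,0,0,0,0],[0,0,0,0,0,0]]])

```text
time_s: 13.3
position: [0.5082, -0.0971, 0.0797]
tool_rot: [[0.955, 0.297, 0.003], [0.297, -0.955, -0.009], [-0.0, 0.009, -1.0]]
ft_force: [8.1, -23.0, -3.3]
grip_width: -0.0001
```

```bash
python3 ang.py
```

```text
t 13.3 tip r 0.0348 ang 105.1 tool ang 90.2 z 0.0797 F front/left/up -0.8 -24.3 -3.3
```

Request:
jog_arm(plan=[[[0,0.12,0,0,0,0],[0,0.12,0,0,0,0],[0,0,-0.2,0,0,0],[0,0,-0.5,0,0,0],[0,0,-1,0,0,0],[0,0,-1,0,0,0],[0,0,-0.5,0,0,0],[0,0,0,0,0,0]]])

```text
time_s: 14.1
position: [0.5095, -0.1014, 0.2101]
tool_rot: [[0.955, 0.298, 0.001], [0.298, -0.955, -0.001], [0.001, 0.002, -1.0]]
ft_force: [0.5, -0.0, -0.6]
grip_width: 0.0
```

Request:
jog_arm(plan=[[[0,-0.5,-0.3,0,0,0],[0,-1,-0.3,0,0,0],[0,-1,0,0,0,0],[0,-1,0,0,0,0],[0,-1,0,0,0,0],[0,-1,0,0,0,0],[0,-1,0,0,0,0],[0,-0.7,0,0,0,0],[0,-0.3,0,0,0,0],[0,0,0,0,0,0]]])

```text
time_s: 15.1
position: [0.4191, 0.1856, 0.2308]
tool_rot: [[0.954, 0.299, -0.005], [0.299, -0.954, 0.0], [-0.005, -0.002, -1.0]]
ft_force: [-0.4, -0.4, -0.3]
grip_width: -0.0002
```

```bash
python3 fast.py 8; python3 tilt.py 9
```

```text
yellow 11 (np.float64(282.0684357541899), np.float64(222.33100558659217)) [ 0.4991 -0.107   0.11  ] front 0.0437 left 0.001 ang cw from right 91.3
red 5 (np.float64(298.3901996370236), np.float64(201.18874773139746)) [ 0.5637 -0.1606  0.104 ] front -0.0018 left -0.0696 ang cw from right -1.5
green none
crop 227 163 box [277.61467576 208.88411088]
top 3534 tilt 0.001 z hinge 0.1035 z@.2 0.1037
scene 1242 tilt 0.0001 z hinge 0.104 z@.2 0.104
```

View pics/top8z.png

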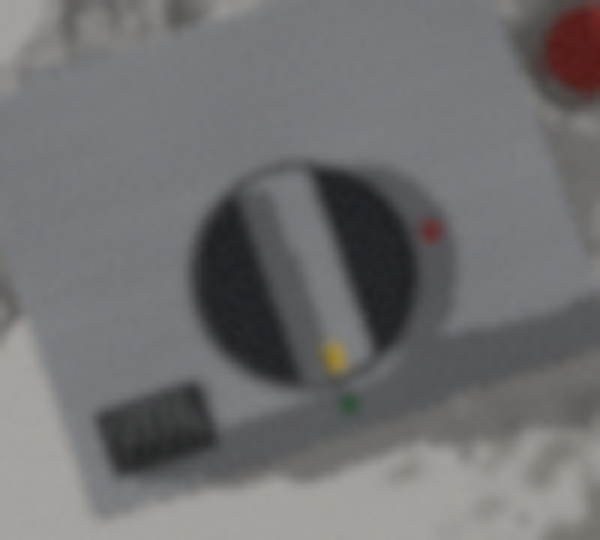

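View pics/top8.png

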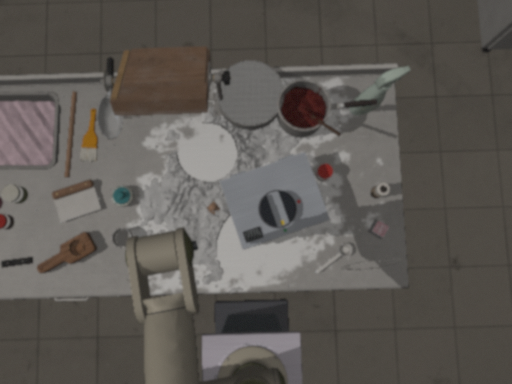

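The yellow mark (zoomed view, 335,357) sits at the green dot (348,403) in line with the slot. The cover is level, and the other things are where they were. The arm is clear, so I'm handing in.

```bash
python3 -c "
from rig import close_job
print(close_job())"
```

```text
the job is handed in; nothing more can be done
None
```

The cover is shut and the fastener is locked. I pressed the cover down on its pad with closed fingertips, then turned the fastener clockwise with the tip in the slot. I then backed off and moved the arm clear. I handed the job in at about 15 s of the 48 s allowed.

**Last checks:**
- **Cover:** level, with a measured tilt of 0.001 rad or less from both cameras and its top face at 104 mm.
- **Fastener:** the hard stop was felt, rising to about 24 N sideways on the tip. The yellow mark is at the green dot, measured at 91° ± a few degrees.
- **Other objects:** all stand where they were in the overhead picture, judged by eye. The arm hides part of the area around the cutter there. The force reads about zero.

**What disagreed:**
- **Tip height:** the reported tool position was about 34–36 mm below the real fingertips, seen both in the camera pictures and in the contact heights. Because of this, the cover was still 0.14 rad ajar when the reported height said it was shut. I corrected for the offset and pressed on to the stop.
- **Peak force:** pressing the cover shut peaked at about 45 N at the wrist, on the fingertips only.
- **Green dot:** my colour detection did not find the green dot, so I checked its alignment with the yellow mark by eye in the picture.

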